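# Press the paint-pen caps home, lightest colour first

## Task

The touch-up pens in the rack will dry out: press down the caps with a fingertip until each sits fully home on its barrel, the yellow one first, then the red, then the blue, so that no dark paint is carried to a lighter cap. Press gently and lift no pen out of the rack; do not touch the grey pen, which is already closed, and leave the small box and the gauge beside the rack where they are.

Things in the scene. Friction and masses are not known exactly. Their poses are not given: they have to be found in the camera images.
- pen_rack: Square wooden block, 124 x 124 x 43 mm, fixed to the bench top (z = 0), with four upright holes 17.8 mm wide, 36 mm deep, at x, y = +-32 mm in its own frame (64 mm from hole to hole); any pen may stand in any hole. Origin: centre of its underside, z up, x and y along its sides.
- yellow_pen: Touch-up paint pen with a yellow cap, standing loose and upright in a hole of the rack: white barrel 17 mm wide and 55 mm tall with yellow bands, on the hole's floor 7 mm above the bench. Origin: centre of the barrel's foot, z up.
- yellow_cap_top (a point): Centre of the top of the yellow cap's crown. The cap is 16 mm wide, 24 mm tall; on it a soft rubber crown of the same colour, 14 mm wide, stands 6 mm proud. This top is 102 mm above the bench with the joint at 0, 92 mm with the cap home. The crown yields 1 mm for each 2 N, at most 5.5 mm (about 11 N, hard beyond), and springs back.
- yellow_cap (a joint): How far the yellow cap has been pushed down, in m: 0 is fully proud (10 mm of bright metal neck showing under the cap), 0.010 is home on the barrel. Starts at 0 to 0.002. It slides stiffly, taking about 3 N, stays where it is left, and stops at 0.010.
- red_pen: Touch-up paint pen with a red cap, standing loose and upright in a hole of the rack: white barrel 17 mm wide and 55 mm tall with red bands, on the hole's floor 7 mm above the bench. Origin: centre of the barrel's foot, z up.
- red_cap_top (a point): Centre of the top of the red cap's crown. The cap is 16 mm wide, 24 mm tall; on it a soft rubber crown of the same colour, 14 mm wide, stands 6 mm proud. This top is 102 mm above the bench with the joint at 0, 92 mm with the cap home. The crown yields 1 mm for each 2 N, at most 5.5 mm (about 11 N, hard beyond), and springs back.
- red_cap (a joint): How far the red cap has been pushed down, in m: 0 is fully proud (10 mm of bright metal neck showing under the cap), 0.010 is home on the barrel. Starts at 0 to 0.002. It slides stiffly, taking about 3 N, stays where it is left, and stops at 0.010.
- blue_pen: Touch-up paint pen with a blue cap, standing loose and upright in a hole of the rack: white barrel 17 mm wide and 55 mm tall with blue bands, on the hole's floor 7 mm above the bench. Origin: centre of the barrel's foot, z up.
- blue_cap_top (a point): Centre of the top of the blue cap's crown. The cap is 16 mm wide, 24 mm tall; on it a soft rubber crown of the same colour, 14 mm wide, stands 6 mm proud. This top is 102 mm above the bench with the joint at 0, 92 mm with the cap home. The crown yields 1 mm for each 2 N, at most 5.5 mm (about 11 N, hard beyond), and springs back.
- blue_cap (a joint): How far the blue cap has been pushed down, in m: 0 is fully proud (10 mm of bright metal neck showing under the cap), 0.010 is home on the barrel. Starts at 0 to 0.002. It slides stiffly, taking about 3 N, stays where it is left, and stops at 0.010.
- grey_pen: Fourth pen of the same make with a grey cap that is already home; also loose in the rack. Origin: centre of the barrel's foot, z up. Its top is 85 mm above that, 92 mm above the bench.
- pad_box: Small pink snap box, 27 x 40 x 19 mm, loose on the bench beside the rack. Origin: centre of its underside.
- dial_gauge: Round white dial gauge, 39 mm wide, 13 mm high, loose on the bench beside the rack. Origin: centre of its underside.

How it is judged:
By the outcome, as a careful person would: the job done as asked, in the order asked, and still so for the second after the job is handed in, with the robot touching nothing.
It also fails if it takes over 48 s, if anything falls off the work surface, if the arm or the gripper's body presses on something with over 40 N, if the wrist force passes 120 N, or if a joint passes its speed limit or range.

## Robot

A 6-joint arm with a two-finger parallel gripper is mounted at the origin on a cart in front of the work surface, level with it; the furniture and walls round the work are solid. World frame = base frame: x ahead of the robot, y to its left, z up, the work surface at z = 0. Lengths are in m, angles in degrees, forces in N, time in s.
With the tool pointing down it reaches from about 0.4 to 0.825 m from the base axis. Payload 7 kg.
Tool frame: the origin (TCP) lies on the centre line of the jaws, within the pads' length; the fingertips stand 19 mm ahead of it and the grasp point (between the pads) is the TCP; z points along the fingers, y is the line along which they close (so a half turn about z gives the same grasp; the last joint's range is limited). The gripper opens to 88 mm and grips with 3 to 60 N. Pads are 19 mm wide; open, the fingers measure 130 mm over their backs; the gripper's body (78 mm by 193 mm) begins 47 mm behind the grasp point.
Start: joints at [82.053, 20.546, 0.682, 0, -70.136, -16.507], TCP at [0.279, 0.614, 0.218] pointing down, gripper open.
Joint ranges: [-176.03, 176.03], [-82.01, 121.73], [-58.28, 71.71], [-173.87, 95.51], [-174.79, -0.11], [-173.66, 173.66]. Speed limits (degrees/s): [136.94, 136.94, 172.46, 180, 180, 180].

## Interface

Orientations are given as [roll, pitch, yaw] about the fixed x, y, z axes, in that order (R = Rz(yaw) Ry(pitch) Rx(roll)).
In Python, from plant import get_state, capture, close_job gives the robot as it stands.
- The arm moves only by the tool apply_moves, never from a script. Its argument "targets" is a list of rows, each a list of 7 numbers: the opening, from 0 (shut) to 1 (fully open), then the shift along the tool's x, y, z normalised to -1 to 1, where 1 is 1000 mm, then the turn, a rotation vector about the tool's x, y, z normalised to -1 to 1, where 1 is 90 degrees. In form: [[claw, tx, ty, tz, ax, ay, az], ...]. A call has 1 to 20 rows; each row shifts and turns the commanded pose from where the row before left it, along the tool's axes as they then stand; what a row does not reach is not made up. A row lasts 1/12 s, in which the tool goes at most 41.7 mm and 7.16 degrees, less where a joint would pass 70% of its speed; a pose out of reach is approached as far as the arm can. A call with a number of a shift or a turn outside -1 to 1 is refused whole. A call with a gripper value outside its range is refused whole. The fingers move at their own pace and stop on an object; "newtons" is the grip in N (left out, the last holds). Time passes only in rows, so rows that do not move let the fingers close. It gives the time, the measured TCP pose, the force, the opening and the grip force at its end, in the units of the state.
- get_state(): the state, without advancing time (a new reading comes with each control period).
- capture(name): name is "side" or "top" or "wrist"; returns a dict with "frame" (400x640x3 uint8, red, green, blue), "range_z" (400x640 float32, m along the optical axis (not along the pixel's ray), 0 where there is no reading), "camera_matrix" (3x3 intrinsics, pixels), "T" (4x4, takes a point from camera to world coordinates). Camera axes: x right, y down, z forward; pixel columns grow to the right and rows downward; lengths in m; the calibration is good to about 2 mm. A picture is of the moment at which its call begins.
- close_job(): hands the job in; it is judged then, once.
The state is a dict: "time_s": time; "joints": joint angles; "qd": joint speeds; "joint_torque": joint torques, N m; "tcp_pos": TCP position; "eef_rot": TCP orientation; "contact_force": force on the tool from outside, world axes, zero at the start; "moment": the same for the moment, N m; "gripper_width": finger opening in m; "gripper_force": force on a finger pad.
Only numpy, scipy, OpenCV 4.12 (cv2) and the standard library are available. Lean on these libraries where they do the work, as an engineer would, in place of code of your own. Each camera call takes 0.05 s, during which the arm holds its last target. There are 200 camera calls.

## Working session

There is one attempt and no reset: what is moved stays moved. The work goes in short steps, Python scripts to look and compute and a tool call to move; the robot and the scene stay as the last step left them, time stands still between calls to the robot, and variables do not carry over. Pictures are saved under pics/ and viewed, at most 10 in all, crops included, and the job is handed in when it is done.

Besides the shell and the picture viewer there is one more tool, called after "Request:" by a JSON object that holds its "name" and its "arguments", one argument or row to a line. apply_moves: Moves the arm, as the interface text tells. Scaled input: -1 to 1 covers 1000 mm each way for a shift and 90 degrees each way for a turn. Its arguments: {"type":"object","properties":{"targets":{"type":"array","items":{"type":"array","items":{"type":"number"}}},"newtons":{"type":"number"}},"required":["targets"]}

```bash
mkdir -p pics
cat > h.py <<'E'
import numpy as np, cv2
from plant import get_state, capture
def shot(n,f):
    c=capture(n); cv2.imwrite('pics/'+f,c['frame'][:,:,::-1]); return c
def pts(c):
    K=c['camera_matrix'];z=c['range_z'];v,u=np.indices(z.shape)
    p=np.stack([(u-K[0,2])/K[0,0]*z,(v-K[1,2])/K[1,1]*z,z],-1)
    T=c['T'];return p@T[:3,:3].T+T[:3,3]
def ray(c,u,v,h):
    K=c['camera_matrix'];T=c['T'];d=T[:3,:3]@np.array([(u-K[0,2])/K[0,0],(v-K[1,2])/K[1,1],1]);o=T[:3,3]
    return o+d*(h-o[2])/d[2]
E
python3 - <<'E'
from h import *
a=shot('top','t1.png');b=shot('side','s1.png');
cv2.imwrite('pics/a.png',cv2.resize(np.vstack([a['frame'],b['frame']])[:,:,::-1],(480,600)))
for c in(a,b):print(c['T'].round(3).tolist(),c['camera_matrix'][0,0])
s=get_state();print(s['tcp_pos'],s['eef_rot'],s['contact_force'],s['time_s'],s['gripper_width'])
E
```

```text
[[-0.027, -0.996, 0.088, 0.488], [-1.0, 0.028, 0.013, -0.026], [-0.016, -0.087, -0.996, 1.054], [0.0, 0.0, 0.0, 1.0]] 493.49575719899457
[[-0.852, -0.365, 0.375, 0.234], [-0.524, 0.588, -0.616, 0.506], [0.005, -0.722, -0.692, 0.672], [0.0, 0.0, 0.0, 1.0]] 489.5708422719743
[0.2792501  0.61404149 0.21669703] [ 1.79913496e+02 -8.85986147e-03 -2.44584442e+01] [-0.45166627 -0.38844757 -0.87198158] 0.1 0.08763436545231351
```

View pics/t1.png

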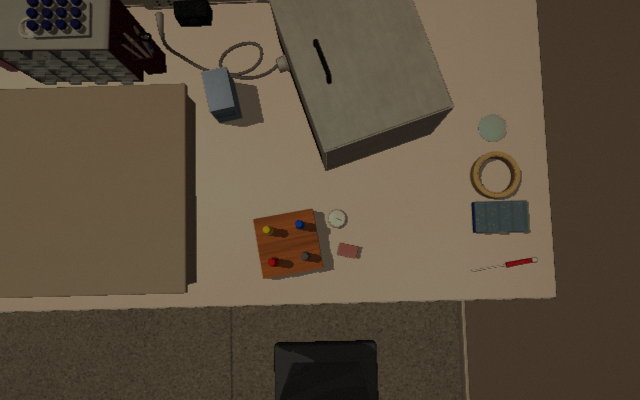

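View pics/s1.png

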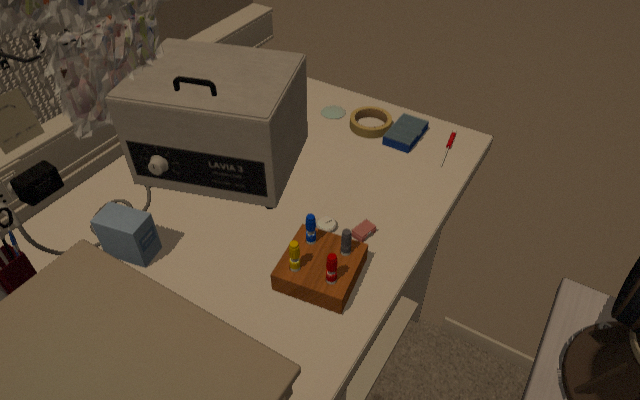

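The top view shows yellow at (267,230), blue at (299,225), red at (273,262) and grey at (306,256). The gauge is at (338,218) and the box at (348,250). A platform lies to the left and the oven beyond.

```bash
cat >> h.py <<'E'
def caps(c,zmin=.06,zmax=.115,roi=None):
    P=pts(c);hsv=cv2.cvtColor(c['frame'],cv2.COLOR_RGB2HSV);H,S,V=[hsv[...,i].astype(int) for i in range(3)]
    ok=(c['range_z']>0)&(P[...,2]>zmin)&(P[...,2]<zmax)&(P[...,0]>.3)&(P[...,0]<.65)&(abs(P[...,1])<.3)
    ms={'yellow':(H>20)&(H<38)&(S>150)&(V>60),'red':((H<5)|(H>174))&(S>180)&(V>60),'blue':(H>105)&(H<130)&(S>130)&(V>40),'grey':(S<70)}
    out={}
    for k,m in ms.items():
        n,l,st,ce=cv2.connectedComponentsWithStats((m&ok).astype(np.uint8))
        if n<2: continue
        i=1+st[1:,4].argmax();p=P[l==i];zt=np.percentile(p[:,2],95)
        t=p[p[:,2]>zt-.004]
        out[k]=(st[i,4],ce[i].round(1).tolist(),t.mean(0).round(4).tolist(),round(float(zt),4))
    return out
E
python3 - <<'E'
from h import *
for n in('top','side'):
    c=capture(n);
    for k,v in caps(c).items():print(n,k,v)
    P=pts(c)
    if n=='top':
        for u,v in((100,200),(180,250),(180,150),(340,80),(345,150),(400,140),(440,105),(222,95)):print(u,v,P[v,u].round(3))
        hs=cv2.cvtColor(c['frame'],cv2.COLOR_RGB2HSV)
        m=((hs[...,0]<15)&(hs[...,1]>120)&(P[...,2]>.03)&(P[...,2]<.055)&(P[...,0]<.65)&(abs(P[...,1])<.25)).astype(np.uint8)
        n_,l,st,ce=cv2.connectedComponentsWithStats(m);i=1+st[1:,4].argmax()
        q=P[l==i][:,:2].astype(np.float32);r=cv2.minAreaRect(q);print(r)
E
```

```text
top yellow (np.int32(61), [267.4, 229.7], [0.5342, 0.0949, 0.1022], 0.1042)
top red (np.int32(49), [271.7, 261.5], [0.4708, 0.0854, 0.101], 0.1028)
top blue (np.int32(56), [298.9, 224.1], [0.5434, 0.0324, 0.1032], 0.1052)
top grey (np.int32(43), [304.9, 255.9], [0.48, 0.0217, 0.094], 0.096)
100 200 [0.601 0.423 0.093]
180 250 [0.499 0.266 0.09 ]
180 150 [0.697 0.265 0.092]
340 80 [ 0.784 -0.053  0.218]
345 150 [ 0.67  -0.06   0.174]
400 140 [ 0.707 -0.175  0.074]
440 105 [ 0.734 -0.224  0.218]
222 95 [0.808 0.181 0.086]
((0.5070086121559143, 0.058607809245586395), (0.12394870817661285, 0.12422970682382584), 8.802043914794922)
side yellow (np.int32(190), [293.7, 251.1], [0.533, 0.0969, 0.1011], 0.1021)
side red (np.int32(176), [331.4, 263.2], [0.4699, 0.0875, 0.1005], 0.1015)
side blue (np.int32(140), [310.1, 222.4], [0.5425, 0.0338, 0.1021], 0.1032)
side grey (np.int32(148), [345.9, 238.2], [0.4796, 0.0239, 0.0921], 0.0933)
```

Request:
{"name": "apply_moves", "arguments": {
  "targets": [
    [0,0,0,0,0,0,-0.068],
    [0,0,0,0,0,0,-0.068],
    [0,0,0,0,0,0,-0.068],
    [0,0,0,0,0,0,-0.068],
    [0,0.016,0.0325,0,0,0,0],
    [0,0.016,0.0325,0,0,0,0],
    [0,0.016,0.0325,0,0,0,0],
    [0,0.016,0.0325,0,0,0,0],
    [0,0.016,0.0325,0,0,0,0],
    [0,0.016,0.0325,0,0,0,0],
    [0,0.016,0.0325,0,0,0,0],
    [0,0.016,0.0325,0,0,0,0],
    [0,0.016,0.0325,0,0,0,0],
    [0,0.016,0.0325,0,0,0,0],
    [0,0.016,0.0325,0,0,0,0],
    [0,0.016,0.0325,0,0,0,0],
    [0,0.016,0.0325,0,0,0,0],
    [0,0.016,0.0325,0,0,0,0],
    [0,0.016,0.0325,0,0,0,0],
    [0,0.016,0.0325,0,0,0,0]
  ]
}}

```text
time_s: 1.87
tcp_pos: [0.5361, 0.0928, 0.2177]
eef_rot: [-180.0, -0.0, 0.0]
contact_force: [1.3, 0.5, 0.5]
gripper_width: 0.0003
gripper_force: 0.0
```

Request:
{"name": "apply_moves", "arguments": {
  "targets": [
    [0,0,0,0,0,0,0],
    [0,0,0,0,0,0,0]
  ]
}}

```text
time_s: 2.03
tcp_pos: [0.536, 0.0926, 0.2172]
eef_rot: [180.0, 0.0, -0.2]
contact_force: [0.0, 0.1, -0.2]
gripper_width: 0.0005
gripper_force: 0.0
```

Run:
```python
from h import *
s=get_state();print(s['tcp_pos'],s['eef_rot'],s['contact_force'],s['gripper_width'],s['joints'])
c=shot('wrist','w1.png')
for k,v in caps(c).items():print(k,v)
```

```text
[0.53601652 0.09262849 0.21719249] [ 1.79982416e+02  3.75906605e-02 -1.86485789e-01] [ 0.03404411  0.12663691 -0.16734209] 0.0005317814871566325 [ 3.04476824e+01  8.25773321e+00 -1.59253911e+01 -4.41048581e-03
 -6.58581801e+01  5.93676429e+01]
yellow (np.int32(253), [315.6, 190.6], [0.5341, 0.0969, 0.101], 0.102)
red (np.int32(6), [324.5, 233.8], [0.478, 0.0865, 0.0771], 0.0787)
blue (np.int32(241), [372.5, 182.0], [0.5442, 0.0343, 0.1016], 0.1026)
grey (np.int32(165), [376.6, 231.9], [0.4808, 0.0246, 0.0919], 0.093)
```

View pics/w1.png

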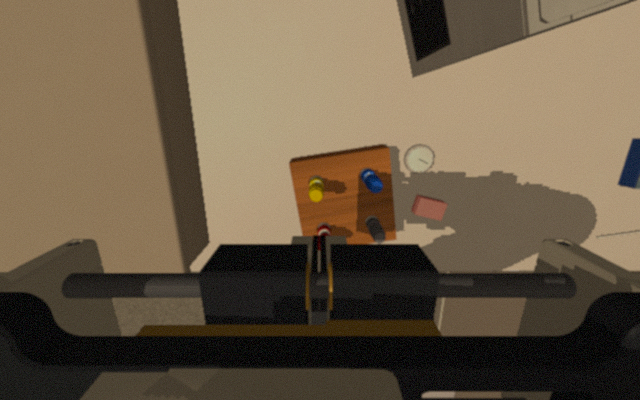

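The wrist view shows yellow at (316,190), blue at (372,181), and the closed fingertips near (320,240). The cap estimates from all views agree within about 2 mm. I'll centre over yellow and go down.

Request:
{"name": "apply_moves", "arguments": {
  "targets": [
    [0,-0.002,-0.0035,0.02,0,0,0],
    [0,0,0,0.025,0,0,0],
    [0,0,0,0.025,0,0,0],
    [0,0,0,0.012,0,0,0],
    [0,0,0,0,0,0,0],
    [0,0,0,0,0,0,0],
    [0,0,0,0,0,0,0]
  ]
}}

```text
time_s: 2.67
tcp_pos: [0.5342, 0.099, 0.1367]
eef_rot: [-180.0, -0.1, 0.1]
contact_force: [-0.4, -0.5, -0.1]
gripper_width: 0.0006
gripper_force: 0.0
```

Run:
```python
from h import *
c=capture('side');f=c['frame'][170:310,220:410,::-1];cv2.imwrite('pics/s2.png',cv2.resize(f,None,fx=4,fy=4,interpolation=cv2.INTER_CUBIC))
s=get_state();print(s['tcp_pos'],s['contact_force'])
```

```text
[0.534391   0.09897096 0.13694201] [ 0.32486951  1.01511428 -0.16532024]
```

View pics/s2.png

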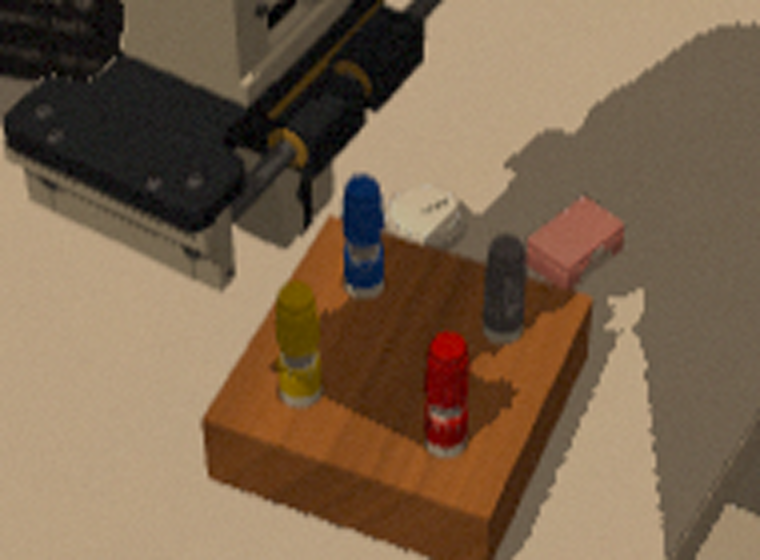

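The yellow cap stands clear in the view and the gripper is up and to the left of it, not above it. I need to check where the fingers really are, so I'll measure them by depth.

Run:
```python
from h import *
s=get_state();print(s['tcp_pos'],s['joints'])
for n in('side','top','wrist'):
    c=capture(n);P=pts(c);T=c['T'];K=c['camera_matrix']
    for q in(s['tcp_pos'],np.array(s['tcp_pos'])-[0,0,.019]):
        p=T[:3,:3].T@(np.array(q)-T[:3,3]);uv=K@p/p[2];print(n,'tip proj',uv[:2].round(0),p[2])
    if n=='side':
        for u,v in((294,228),(290,222),(275,240),(262,232),(240,205),(297,217)):print(u,v,P[v,u].round(3))
        cv2.imwrite('pics/s3.png',c['frame'][:,:,::-1])
    if n=='wrist':print(T.round(3).tolist()); w=c['frame']
    print(caps(c))
cv2.imwrite('pics/s3.png',np.vstack([cv2.imread('pics/s3.png')[:300],w[:300,:,::-1]]))
```

```text
[0.534391   0.09897096 0.13694201] [ 3.11728199e+01  1.20814060e+01 -2.25045009e+01  2.36954886e-02
 -5.52914784e+01  5.89062425e+01]
side tip proj [291. 229.] 0.7338552701927078
side tip proj [292. 237.] 0.7470053773708385
294 228 [0.524 0.106 0.15 ]
290 222 [0.523 0.116 0.172]
275 240 [0.495 0.187 0.217]
262 232 [0.516 0.186 0.22 ]
240 205 [0.544 0.188 0.254]
297 217 [0.525 0.096 0.164]
{'yellow': (np.int32(166), [293.8, 249.7], [0.5329, 0.0968, 0.1014], 0.1025), 'red': (np.int32(185), [331.6, 263.1], [0.4698, 0.0871, 0.1006], 0.1019), 'blue': (np.int32(141), [310.2, 222.6], [0.5424, 0.0337, 0.1019], 0.1031), 'grey': (np.int32(153), [346.0, 238.5], [0.4795, 0.0245, 0.0925], 0.0937)}
top tip proj [261. 228.] 0.9190183794855962
top tip proj [263. 229.] 0.9379437733019267
{'red': (np.int32(60), [272.7, 261.8], [0.4707, 0.085, 0.1011], 0.1032), 'grey': (np.int32(42), [305.0, 255.8], [0.4806, 0.0222, 0.0935], 0.0956)}
wrist tip proj [319. 242.] 0.18380039913976834
wrist tip proj [319. 230.] 0.20193377874454413
[[0.0, -0.954, -0.299, 0.615], [-1.0, -0.0, 0.001, 0.099], [-0.001, 0.299, -0.954, 0.304], [0.0, 0.0, 0.0, 1.0]]
{'yellow': (np.int32(478), [322.5, 214.5], [0.5345, 0.0966, 0.101], 0.1019), 'blue': (np.int32(425), [399.6, 205.4], [0.5441, 0.0342, 0.1016], 0.1024), 'grey': (np.int32(66), [387.4, 194.5], [0.5461, 0.0393, 0.0713], 0.0708)}
```

View pics/s3.png

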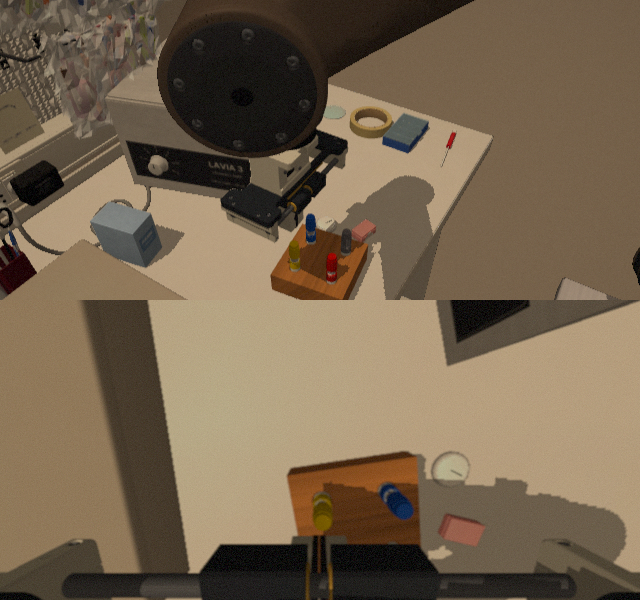

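The views agree: the tip projects to (292,237), right above the yellow cap at (294,250). It only needs 2.5 mm in y. I'll go down in small steps.

Request:
{"name": "apply_moves", "arguments": {
  "targets": [
    [0,0,0.0025,0.01,0,0,0],
    [0,0,0,0.002,0,0,0],
    [0,0,0,0.002,0,0,0],
    [0,0,0,0.002,0,0,0],
    [0,0,0,0.002,0,0,0],
    [0,0,0,0.002,0,0,0],
    [0,0,0,0,0,0,0],
    [0,0,0,0,0,0,0],
    [0,0,0,0,0,0,0]
  ]
}}

```text
time_s: 3.62
tcp_pos: [0.5337, 0.0956, 0.1156]
eef_rot: [180.0, -0.0, 0.0]
contact_force: [-0.2, 0.5, 0.7]
gripper_width: 0.0006
gripper_force: 0.0
```

Request:
{"name": "apply_moves", "arguments": {
  "targets": [
    [0,0,0,0.002,0,0,0],
    [0,0,0,0.002,0,0,0],
    [0,0,0,0,0,0,0],
    [0,0,0,0,0,0,0]
  ]
}}

```text
time_s: 3.95
tcp_pos: [0.5335, 0.0955, 0.1114]
eef_rot: [180.0, 0.0, 0.0]
contact_force: [0.1, 0.1, -0.1]
gripper_width: 0.0
gripper_force: 0.0
```

The tip should be at 0.0925 by now, yet there is no force. I'll look before going on.

Run:
```python
from h import *
s=get_state();print(s['tcp_pos'],s['contact_force'],s['joint_torque'])
c=capture('side');w=capture('wrist')
print(caps(c),caps(w))
a=cv2.resize(c['frame'][190:290,250:390],None,fx=4,fy=4,interpolation=2);b=cv2.resize(w['frame'][150:290,240:440],None,fx=2,fy=2,interpolation=2)[:,:240]
cv2.imwrite('pics/s4.png',np.hstack([a,np.vstack([b,np.zeros((120,240,3),np.uint8)])])[:,:,::-1])
```

```text
[0.53354427 0.09546672 0.11138581] [ 0.0514411   0.12173956 -0.09198504] [-1.49968466e-03 -4.39366364e+01  2.45660788e+01  5.77729404e+00
  1.08260529e-01 -7.82087056e-06]
{'yellow': (np.int32(191), [293.9, 251.6], [0.5331, 0.0973, 0.1008], 0.102), 'red': (np.int32(184), [331.6, 263.2], [0.4699, 0.0873, 0.1009], 0.102), 'blue': (np.int32(122), [310.5, 223.4], [0.5405, 0.0344, 0.1015], 0.1025), 'grey': (np.int32(153), [345.9, 238.3], [0.4794, 0.024, 0.0923], 0.0932)} {'yellow': (np.int32(541), [318.5, 221.5], [0.5371, 0.0967, 0.1007], 0.1017), 'red': (np.int32(9), [325.2, 313.1], [0.4678, 0.0914, 0.1004], 0.1014), 'blue': (np.int32(562), [405.0, 215.6], [0.5441, 0.0343, 0.1015], 0.1025), 'grey': (np.int32(85), [391.4, 202.6], [0.547, 0.0394, 0.0741], 0.0745)}
```

View pics/s4.png

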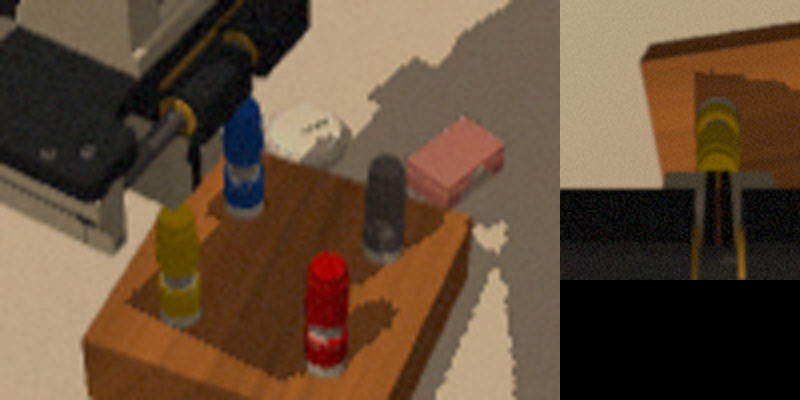

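The yellow cap is still full height and visible, with the finger next to or just above its top. I'll find the finger's lowest points in the depth data.

Run:
```python
from h import *
t=np.array(get_state()['tcp_pos'])
for n in('side','wrist','top'):
    c=capture(n);P=pts(c);hsv=cv2.cvtColor(c['frame'],cv2.COLOR_RGB2HSV)
    d=P-t
    for lo in np.arange(-.02,.07,.006):
        m=(c['range_z']>0)&(abs(d[...,0])<.04)&(abs(d[...,1])<.045)&(d[...,2]>=lo)&(d[...,2]<lo+.006)
        if m.sum()>5:
            q=d[m]*1000;ys=(hsv[m][:,1]>130).mean()
            print(n,round(lo*1000),m.sum(),'x',q[:,0].min().round(),q[:,0].max().round(),'y',q[:,1].min().round(),q[:,1].max().round(),'sat',ys.round(2))
```

```text
side -20 30 x -8.0 6.0 y -3.0 7.0 sat 1.0
side -14 53 x -7.0 6.0 y -7.0 7.0 sat 1.0
side 10 25 x -11.0 11.0 y -14.0 16.0 sat 0.12
side 16 63 x -12.0 8.0 y -16.0 16.0 sat 0.02
side 22 54 x -12.0 4.0 y -15.0 17.0 sat 0.0
side 28 40 x -12.0 1.0 y -15.0 17.0 sat 0.0
side 34 24 x -11.0 -3.0 y 1.0 17.0 sat 0.0
side 40 20 x -11.0 -6.0 y 5.0 19.0 sat 0.0
side 46 15 x -12.0 2.0 y 9.0 20.0 sat 0.0
side 70 14 x -15.0 -5.0 y 31.0 34.0 sat 0.0
wrist -20 105 x -2.0 8.0 y -7.0 9.0 sat 1.0
wrist -14 198 x -6.0 7.0 y -6.0 8.0 sat 1.0
wrist 4 10 x 9.0 9.0 y -2.0 4.0 sat 1.0
wrist 10 108 x 9.0 11.0 y -15.0 17.0 sat 0.42
wrist 16 234 x 9.0 11.0 y -15.0 17.0 sat 0.12
wrist 22 191 x 4.0 11.0 y -15.0 17.0 sat 0.17
wrist 28 111 x 4.0 11.0 y -5.0 7.0 sat 0.24
wrist 34 79 x 9.0 11.0 y -4.0 6.0 sat 0.44
wrist 40 125 x 9.0 11.0 y -4.0 6.0 sat 0.31
wrist 46 111 x 8.0 11.0 y -3.0 5.0 sat 0.5
wrist 52 257 x -10.0 11.0 y -3.0 5.0 sat 0.19
wrist 58 23 x -11.0 -4.0 y -3.0 5.0 sat 0.22
wrist 64 10 x 1.0 3.0 y -3.0 5.0 sat 0.3
wrist 70 19 x -4.0 2.0 y -3.0 5.0 sat 0.05
```

Depth puts the real fingertip about 10 mm above the stated TCP, at z ≈ 0.121 and centred over the cap. That leaves about 19 mm to go, so I'll carry on in small steps guided by force.

Request:
{"name": "apply_moves", "arguments": {
  "targets": [
    [0,0,0,0.002,0,0,0],
    [0,0,0,0.002,0,0,0],
    [0,0,0,0.002,0,0,0],
    [0,0,0,0.002,0,0,0],
    [0,0,0,0.002,0,0,0],
    [0,0,0,0.002,0,0,0],
    [0,0,0,0,0,0,0],
    [0,0,0,0,0,0,0]
  ]
}}

```text
time_s: 4.87
tcp_pos: [0.5336, 0.0955, 0.0994]
eef_rot: [180.0, 0.0, 0.0]
contact_force: [0.1, 0.4, -0.7]
gripper_width: 0.0005
gripper_force: 0.0
```

```bash
cat >> h.py <<'E'
def tip():
    s=get_state();t=np.array(s['tcp_pos']);print(t.round(4),s['contact_force'].round(2),s['moment'].round(3))
    for n in('side','wrist'):
        c=capture(n);P=pts(c);hsv=cv2.cvtColor(c['frame'],cv2.COLOR_RGB2HSV);d=P-t
        m=(c['range_z']>0)&(abs(d[...,0])<.03)&(abs(d[...,1])<.03)&(P[...,2]>.07)&(d[...,2]<.06)&(hsv[...,1]<100)
        q=P[m];print(n,'tip z',np.sort(q[:,2])[:8:2].round(4),'x',q[:,0].min().round(4),q[:,0].max().round(4),'y',q[:,1].min().round(4),q[:,1].max().round(4))
        print({k:(v[0],v[2],v[3]) for k,v in caps(c).items()})
E
python3 -c "
from h import *;tip()"
```

```text
[0.5336 0.0955 0.0994] [ 0.11  0.44 -0.7 ] [-0.056 -0.071  0.021]
side tip z [0.1121 0.1125 0.1128 0.1131] x 0.5214 0.5422 y 0.0807 0.1168
{'yellow': (np.int32(145), [0.5302, 0.0993, 0.0981], 0.099), 'red': (np.int32(188), [0.4699, 0.0873, 0.101], 0.1021), 'blue': (np.int32(81), [0.5379, 0.0316, 0.1003], 0.1004), 'grey': (np.int32(150), [0.4797, 0.0237, 0.092], 0.0931)}
wrist tip z [0.1104 0.1108 0.1119 0.1127] x 0.5227 0.5452 y 0.0807 0.1116
{'yellow': (np.int32(438), [0.5398, 0.0969, 0.0985], 0.0997), 'red': (np.int32(45), [0.4735, 0.0923, 0.0995], 0.101), 'blue': (np.int32(744), [0.5441, 0.0342, 0.1015], 0.1024), 'grey': (np.int32(36), [0.5487, 0.0384, 0.0727], 0.0729)}
```

Request:
{"name": "apply_moves", "arguments": {
  "targets": [
    [0,0,0,0.002,0,0,0],
    [0,0,0,0.002,0,0,0],
    [0,0,0,0.002,0,0,0],
    [0,0,0,0,0,0,0],
    [0,0,0,0,0,0,0]
  ]
}}

```text
time_s: 5.38
tcp_pos: [0.5335, 0.0954, 0.0934]
eef_rot: [180.0, 0.0, 0.0]
contact_force: [0.2, -0.1, 0.1]
gripper_width: 0.0005
gripper_force: 0.0
```

Request:
{"name": "apply_moves", "arguments": {
  "targets": [
    [0,0,0,0.002,0,0,0],
    [0,0,0,0,0,0,0],
    [0,0,0,0,0,0,0]
  ]
}}

```text
time_s: 5.63
tcp_pos: [0.5339, 0.0956, 0.0917]
eef_rot: [-180.0, -0.0, 0.0]
contact_force: [-0.5, -0.3, 1.2]
gripper_width: 0.0005
gripper_force: 0.7
```

Request:
{"name": "apply_moves", "arguments": {
  "targets": [
    [0,0,0,0.002,0,0,0],
    [0,0,0,0,0,0,0],
    [0,0,0,0,0,0,0]
  ]
}}

```text
time_s: 5.88
tcp_pos: [0.5338, 0.0956, 0.0897]
eef_rot: [-180.0, -0.0, 0.0]
contact_force: [0.3, -0.4, 3.1]
gripper_width: 0.0001
gripper_force: 1.3
```

```bash
python3 -c "
from h import *;tip()"
```

```text
[0.5338 0.0956 0.0897] [ 0.28 -0.38  3.11] [-0.078 -0.017 -0.015]
side tip z [0.1016 0.1033 0.1045 0.1048] x 0.5219 0.5407 y 0.0813 0.116
{'yellow': (np.int32(121), [0.5285, 0.0987, 0.0909], 0.0918), 'red': (np.int32(185), [0.4703, 0.0873, 0.1007], 0.102), 'blue': (np.int32(44), [0.5366, 0.0333, 0.0939], 0.0945), 'grey': (np.int32(158), [0.4796, 0.0238, 0.0922], 0.0933)}
wrist tip z [0.0944 0.1029 0.1031 0.1032] x 0.5222 0.5455 y 0.0807 0.1115
{'yellow': (np.int32(354), [0.5405, 0.0968, 0.0905], 0.0918), 'red': (np.int32(52), [0.4752, 0.0927, 0.0939], 0.0952), 'blue': (np.int32(833), [0.5442, 0.0342, 0.1015], 0.1024), 'grey': (np.int32(53), [0.5468, 0.0369, 0.0659], 0.0677)}
```

Contact came at TCP z ≈ 0.092, and the cap slides at about 3 N. I'll keep pressing.

Request:
{"name": "apply_moves", "arguments": {
  "targets": [
    [0,0,0,0.002,0,0,0],
    [0,0,0,0.002,0,0,0],
    [0,0,0,0.001,0,0,0],
    [0,0,0,0,0,0,0],
    [0,0,0,0,0,0,0]
  ]
}}

```text
time_s: 6.4
tcp_pos: [0.5336, 0.0955, 0.0844]
eef_rot: [180.0, 0.0, 0.0]
contact_force: [-0.2, -0.3, 2.7]
gripper_width: 0.0006
gripper_force: 1.1
```

Request:
{"name": "apply_moves", "arguments": {
  "targets": [
    [0,0,0,0.001,0,0,0],
    [0,0,0,0.001,0,0,0],
    [0,0,0,0,0,0,0],
    [0,0,0,0,0,0,0]
  ]
}}

```text
time_s: 6.73
tcp_pos: [0.5336, 0.0955, 0.0825]
eef_rot: [180.0, 0.0, 0.0]
contact_force: [0.4, -0.1, 2.3]
gripper_width: 0.0003
gripper_force: 1.3
```

Request:
{"name": "apply_moves", "arguments": {
  "targets": [
    [0,0,0,0.001,0,0,0],
    [0,0,0,0,0,0,0],
    [0,0,0,0,0,0,0]
  ]
}}

```text
time_s: 6.98
tcp_pos: [0.5337, 0.0955, 0.0816]
eef_rot: [-180.0, -0.0, 0.0]
contact_force: [-0.4, -0.0, 2.9]
gripper_width: 0.0006
gripper_force: 1.6
```

Request:
{"name": "apply_moves", "arguments": {
  "targets": [
    [0,0,0,0.001,0,0,0],
    [0,0,0,0,0,0,0],
    [0,0,0,0,0,0,0]
  ]
}}

```text
time_s: 7.23
tcp_pos: [0.5339, 0.0956, 0.0807]
eef_rot: [-180.0, -0.0, 0.0]
contact_force: [-0.0, -0.5, 5.0]
gripper_width: 0.0
gripper_force: 2.5
```

Request:
{"name": "apply_moves", "arguments": {
  "targets": [
    [0,0,0,0.001,0,0,0],
    [0,0,0,0,0,0,0],
    [0,0,0,0,0,0,0]
  ]
}}

```text
time_s: 7.48
tcp_pos: [0.5341, 0.0957, 0.08]
eef_rot: [-180.0, -0.0, 0.0]
contact_force: [-0.9, 0.3, 6.7]
gripper_width: 0.0006
gripper_force: 3.2
```

Request:
{"name": "apply_moves", "arguments": {
  "targets": [
    [0,0,0,-0.005,0,0,0],
    [0,0,0,-0.015,0,0,0],
    [0,0,0,-0.02,0,0,0],
    [0,0,0,-0.02,0,0,0],
    [0,0,0,0,0,0,0],
    [0,0,0,0,0,0,0]
  ]
}}

```text
time_s: 7.98
tcp_pos: [0.5338, 0.0958, 0.1403]
eef_rot: [-179.9, -0.1, 0.0]
contact_force: [-0.3, -1.0, -1.0]
gripper_width: 0.0002
gripper_force: 0.0
```

```bash
python3 -c "
from h import *;tip()"
```

```text
[0.5338 0.0958 0.1403] [-0.33 -1.01 -0.96] [-0.055 -0.011 -0.033]
side tip z [0.1497 0.1517 0.1524 0.1525] x 0.5217 0.5455 y 0.0796 0.1163
{'yellow': (np.int32(178), [0.5328, 0.0972, 0.0921], 0.0932), 'red': (np.int32(187), [0.4698, 0.0873, 0.1005], 0.1016), 'blue': (np.int32(139), [0.5421, 0.0345, 0.102], 0.1031), 'grey': (np.int32(145), [0.4799, 0.0241, 0.0921], 0.0933)}
wrist tip z [0.1507 0.1516 0.1519 0.1525] x 0.5213 0.5445 y 0.0807 0.1124
{'yellow': (np.int32(416), [0.5348, 0.0967, 0.0919], 0.0928), 'blue': (np.int32(473), [0.5442, 0.0342, 0.1016], 0.1025), 'grey': (np.int32(13), [0.5476, 0.0363, 0.0648], 0.0667)}
```

Yellow is home: its top is level with the grey pen. Next is red at (0.4705, 0.0865).

Request:
{"name": "apply_moves", "arguments": {
  "targets": [
    [0,-0.032,0.0045,0,0,0,0],
    [0,-0.0315,0.0045,0,0,0,0],
    [0,0,0,0.01,0,0,0],
    [0,0,0,0.015,0,0,0],
    [0,0,0,0,0,0,0],
    [0,0,0,0,0,0,0]
  ]
}}

```text
time_s: 8.58
tcp_pos: [0.4693, 0.086, 0.1136]
eef_rot: [179.9, 0.1, 0.0]
contact_force: [0.5, 0.4, 0.3]
gripper_width: 0.0003
gripper_force: 0.0
```

```bash
python3 -c "
from h import *;tip()"
```

```text
[0.4693 0.086  0.1136] [0.54 0.41 0.33] [-0.011 -0.06   0.05 ]
side tip z [0.1248 0.1273 0.1282 0.1285] x 0.4576 0.4683 y 0.0702 0.1028
{'yellow': (np.int32(86), [0.5322, 0.1023, 0.0813], 0.0824), 'red': (np.int32(150), [0.4698, 0.088, 0.1006], 0.1018), 'grey': (np.int32(76), [0.474, 0.0252, 0.0859], 0.0866)}
wrist tip z [0.1252 0.1267 0.1272 0.1275] x 0.4582 0.4815 y 0.0713 0.1032
{'yellow': (np.int32(465), [0.5338, 0.0966, 0.0919], 0.093), 'red': (np.int32(410), [0.4729, 0.0869, 0.1003], 0.1013), 'blue': (np.int32(664), [0.5431, 0.0341, 0.1016], 0.1026), 'grey': (np.int32(454), [0.4811, 0.0247, 0.0919], 0.0929)}
```

Request:
{"name": "apply_moves", "arguments": {
  "targets": [
    [0,0.001,0,0.01,0,0,0],
    [0,0,0,0.008,0,0,0],
    [0,0,0,0.002,0,0,0],
    [0,0,0,0.002,0,0,0],
    [0,0,0,0,0,0,0],
    [0,0,0,0,0,0,0]
  ]
}}

```text
time_s: 9.18
tcp_pos: [0.4712, 0.0865, 0.0925]
eef_rot: [180.0, 0.0, 0.0]
contact_force: [0.1, -0.7, -0.1]
gripper_width: 0.0005
gripper_force: 0.0
```

Request:
{"name": "apply_moves", "arguments": {
  "targets": [
    [0,0,0,0.002,0,0,0],
    [0,0,0,0.002,0,0,0],
    [0,0,0,0.002,0,0,0],
    [0,0,0,0.002,0,0,0],
    [0,0,0,0,0,0,0],
    [0,0,0,0,0,0,0]
  ]
}}

```text
time_s: 9.68
tcp_pos: [0.4712, 0.0865, 0.0846]
eef_rot: [-180.0, -0.0, 0.0]
contact_force: [0.5, -0.2, 2.5]
gripper_width: 0.0006
gripper_force: 1.2
```

Request:
{"name": "apply_moves", "arguments": {
  "targets": [
    [0,0,0,0.001,0,0,0],
    [0,0,0,0.001,0,0,0],
    [0,0,0,0,0,0,0],
    [0,0,0,0,0,0,0]
  ]
}}

```text
time_s: 10.02
tcp_pos: [0.4712, 0.0865, 0.0825]
eef_rot: [180.0, 0.0, 0.0]
contact_force: [1.0, 0.6, 2.7]
gripper_width: 0.0002
gripper_force: 1.3
```

Request:
{"name": "apply_moves", "arguments": {
  "targets": [
    [0,0,0,0.001,0,0,0],
    [0,0,0,0.001,0,0,0],
    [0,0,0,0,0,0,0],
    [0,0,0,0,0,0,0]
  ]
}}

```text
time_s: 10.35
tcp_pos: [0.4714, 0.0866, 0.0807]
eef_rot: [-180.0, -0.0, 0.0]
contact_force: [-0.3, -0.2, 4.4]
gripper_width: 0.0003
gripper_force: 2.5
```

Request:
{"name": "apply_moves", "arguments": {
  "targets": [
    [0,0,0,0.0008,0,0,0],
    [0,0,0,0,0,0,0],
    [0,0,0,0,0,0,0]
  ]
}}

```text
time_s: 10.6
tcp_pos: [0.4716, 0.0867, 0.0801]
eef_rot: [-180.0, -0.0, 0.0]
contact_force: [0.4, 0.2, 6.8]
gripper_width: 0.0002
gripper_force: 3.1
```

Request:
{"name": "apply_moves", "arguments": {
  "targets": [
    [0,0,0,-0.005,0,0,0],
    [0,0,0,-0.015,0,0,0],
    [0,0,0,-0.02,0,0,0],
    [0,0,0,-0.02,0,0,0],
    [0,0,0,0,0,0,0],
    [0,0,0,0,0,0,0]
  ]
}}

```text
time_s: 11.1
tcp_pos: [0.4713, 0.0867, 0.1406]
eef_rot: [-179.9, -0.1, 0.0]
contact_force: [0.2, 0.4, -0.5]
gripper_width: 0.0003
gripper_force: 0.0
```

```bash
python3 -c "
from h import *;tip()"
```

```text
[0.4713 0.0867 0.1406] [ 0.19  0.41 -0.45] [-0.005  0.023 -0.032]
side tip z [0.151  0.1536 0.1547 0.1549] x 0.4595 0.4703 y 0.0718 0.1049
{'yellow': (np.int32(184), [0.5334, 0.0968, 0.0921], 0.0934), 'red': (np.int32(180), [0.47, 0.0878, 0.092], 0.0932), 'grey': (np.int32(152), [0.4793, 0.0245, 0.0926], 0.0936)}
wrist tip z [0.1487 0.1488 0.1492 0.1496] x 0.459 0.4821 y 0.0714 0.1034
{'yellow': (np.int32(373), [0.5337, 0.0965, 0.0919], 0.0929), 'red': (np.int32(368), [0.4714, 0.0869, 0.0918], 0.0929), 'blue': (np.int32(494), [0.5431, 0.0341, 0.1016], 0.1027), 'grey': (np.int32(339), [0.4809, 0.0247, 0.0919], 0.0929)}
```

Red is home. Before moving to blue I'll check clearance to the oven.

```bash
python3 -c "
from h import *
c=capture('top');P=pts(c);v,u=np.indices(P.shape[:2])
for z0 in(.1,.15,.2):
  m=(v<175)&(u>270)&(u<460)&(P[...,2]>z0)&(P[...,2]<.26)&(P[...,1]>-.12)
  i=P[m][:,0].argmin();print(z0,P[m][i].round(3))
"
```

```text
0.1 [ 0.658 -0.023  0.125]
0.15 [ 0.658 -0.023  0.182]
0.2 [ 0.659 -0.025  0.216]
```

Request:
{"name": "apply_moves", "arguments": {
  "targets": [
    [0,0.024,0.0175,0,0,0,0],
    [0,0.024,0.0175,0,0,0,0],
    [0,0.024,0.0175,0,0,0,0],
    [0,0,0,0.01,0,0,0],
    [0,0,0,0.015,0,0,0],
    [0,0,0,0,0,0,0],
    [0,0,0,0,0,0,0]
  ]
}}

```text
time_s: 11.83
tcp_pos: [0.5419, 0.0335, 0.1133]
eef_rot: [179.9, 0.2, 0.0]
contact_force: [1.2, -0.6, -0.3]
gripper_width: 0.0005
gripper_force: 0.0
```

```bash
python3 -c "
from h import *;tip()"
```

```text
[0.5419 0.0335 0.1133] [ 1.17 -0.6  -0.32] [ 0.    -0.042  0.022]
side tip z [0.0701 0.0764 0.0868 0.0927] x 0.5298 0.5508 y 0.0179 0.0529
{'yellow': (np.int32(183), [0.533, 0.0967, 0.0923], 0.0933), 'red': (np.int32(182), [0.47, 0.0875, 0.0923], 0.0933), 'blue': (np.int32(138), [0.5418, 0.0344, 0.1019], 0.1027), 'grey': (np.int32(162), [0.4799, 0.0235, 0.0926], 0.0935)}
wrist tip z [0.073  0.0733 0.074  0.0748] x 0.5317 0.5543 y 0.0189 0.0501
{'yellow': (np.int32(562), [0.5355, 0.096, 0.0917], 0.0926), 'blue': (np.int32(386), [0.5461, 0.0334, 0.1014], 0.1025), 'grey': (np.int32(60), [0.5497, 0.0343, 0.0741], 0.0734)}
```

Request:
{"name": "apply_moves", "arguments": {
  "targets": [
    [0,0,0,0.01,0,0,0],
    [0,0,0,0.008,0,0,0],
    [0,0,0,0.002,0,0,0],
    [0,0,0,0.002,0,0,0],
    [0,0,0,0,0,0,0],
    [0,0,0,0,0,0,0]
  ]
}}

```text
time_s: 12.43
tcp_pos: [0.5433, 0.0341, 0.0929]
eef_rot: [180.0, -0.0, 0.0]
contact_force: [-0.8, 0.0, 0.3]
gripper_width: 0.0006
gripper_force: 0.2
```

Request:
{"name": "apply_moves", "arguments": {
  "targets": [
    [0,0,0,0.002,0,0,0],
    [0,0,0,0.002,0,0,0],
    [0,0,0,0.002,0,0,0],
    [0,0,0,0.002,0,0,0],
    [0,0,0,0,0,0,0],
    [0,0,0,0,0,0,0]
  ]
}}

```text
time_s: 12.93
tcp_pos: [0.5431, 0.034, 0.0846]
eef_rot: [180.0, 0.0, 0.0]
contact_force: [-0.8, 0.3, 2.5]
gripper_width: 0.0004
gripper_force: 1.2
```

Request:
{"name": "apply_moves", "arguments": {
  "targets": [
    [0,0,0,0.001,0,0,0],
    [0,0,0,0.001,0,0,0],
    [0,0,0,0,0,0,0],
    [0,0,0,0,0,0,0]
  ]
}}

```text
time_s: 13.27
tcp_pos: [0.5431, 0.034, 0.0827]
eef_rot: [180.0, 0.0, 0.0]
contact_force: [-0.3, -0.1, 2.8]
gripper_width: 0.0005
gripper_force: 1.3
```

Request:
{"name": "apply_moves", "arguments": {
  "targets": [
    [0,0,0,0.001,0,0,0],
    [0,0,0,0.001,0,0,0],
    [0,0,0,0,0,0,0],
    [0,0,0,0,0,0,0]
  ]
}}

```text
time_s: 13.6
tcp_pos: [0.5434, 0.0341, 0.0809]
eef_rot: [-180.0, -0.0, 0.0]
contact_force: [-0.4, -0.1, 4.7]
gripper_width: 0.0009
gripper_force: 2.3
```

Request:
{"name": "apply_moves", "arguments": {
  "targets": [
    [0,0,0,0.0008,0,0,0],
    [0,0,0,0,0,0,0],
    [0,0,0,0,0,0,0]
  ]
}}

```text
time_s: 13.85
tcp_pos: [0.5435, 0.0341, 0.0803]
eef_rot: [-180.0, -0.0, 0.0]
contact_force: [0.1, -0.1, 5.7]
gripper_width: 0.0002
gripper_force: 2.9
```

Request:
{"name": "apply_moves", "arguments": {
  "targets": [
    [0,0,0,-0.005,0,0,0],
    [0,0,0,-0.015,0,0,0],
    [0,0,0,-0.02,0,0,0],
    [0,0,0,-0.025,0,0,0],
    [0,0,0,-0.025,0,0,0],
    [0,0,0,0,0,0,0],
    [0,0,0,0,0,0,0],
    [0,0,0,0,0,0,0]
  ]
}}

```text
time_s: 14.52
tcp_pos: [0.5425, 0.034, 0.1694]
eef_rot: [-180.0, 0.1, 0.0]
contact_force: [-0.3, -0.9, 0.8]
gripper_width: 0.0006
gripper_force: 0.0
```

```bash
python3 -c "
from h import *;tip()
c=capture('side');cv2.imwrite('pics/s9.png',cv2.resize(c['frame'][190:310,250:400,::-1],None,fx=4,fy=4,interpolation=2))"
```

```text
[0.5425 0.034  0.1694] [-0.33 -0.88  0.77] [-0.068 -0.002  0.009]
side tip z [0.0789 0.0817 0.0875 0.0914] x 0.5305 0.5494 y 0.0161 0.055
{'yellow': (np.int32(181), [0.5332, 0.0965, 0.0919], 0.0929), 'red': (np.int32(180), [0.4702, 0.0875, 0.092], 0.0931), 'blue': (np.int32(150), [0.542, 0.0342, 0.0918], 0.0928), 'grey': (np.int32(162), [0.4796, 0.0238, 0.0923], 0.0935)}
wrist tip z [0.0701 0.0745 0.078  0.0837] x 0.5312 0.5539 y 0.0191 0.0501
{'yellow': (np.int32(365), [0.5342, 0.0962, 0.0918], 0.0927), 'blue': (np.int32(268), [0.5444, 0.0332, 0.0919], 0.093), 'grey': (np.int32(2), [0.5823, 0.2587, 0.061], 0.0616)}
```

View pics/s9.png

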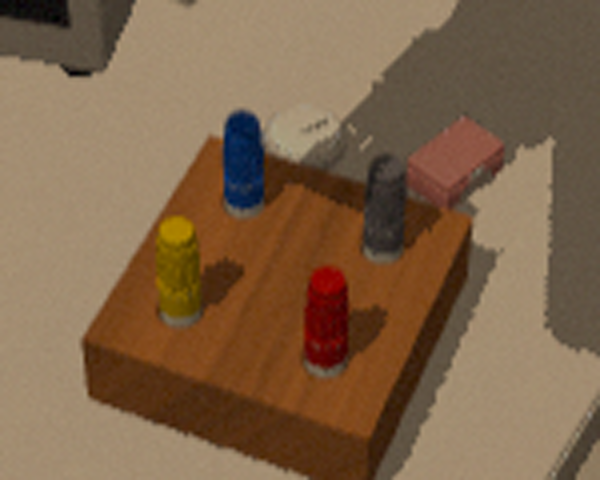

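The three caps, yellow (180,230), red (328,280) and blue (243,125), show no bare neck and all stand at the same 92 mm as the grey pen. The gauge and box are where they were.

```bash
python3 -c "
from plant import close_job;print(close_job())"
```

```text
the job is handed in; nothing more can be done
None
```

I pressed the yellow, red and blue caps home in that order with at most about 7 N, did not touch the grey pen, box or gauge, and handed the job in at about 15 s.

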